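Turn the seasoning row round for the cook opposite

ROBOT

A 6-joint arm with a two-finger parallel gripper is mounted at the origin on the work surface. World frame = base frame: x ahead of the robot, y to its left, z up, the work surface at z = 0. Lengths are in m, angles in rad, forces in N, time in s.
With the tool pointing down it reaches from about 0.25 to 0.725 m from the base axis. Payload 4 kg.
Tool frame: the origin (TCP) lies midway between the tips of the shut fingers; the grasp point (between the pads) lies 19 mm behind it; z points along the fingers, y is the line along which they close (so a half turn about z gives the same grasp; the last joint's range is limited). The gripper opens to 85 mm and grips with 20 to 120 N. Pads are 22 mm wide; open, the fingers measure 114 mm over their backs; the gripper's body (76 mm by 85 mm) begins 54 mm behind the grasp point. The pads swing forward as they close: fully open they stand 13 mm farther back than shut.
Start: joints at [1.104, 0.241, 0.005, 1.335, 0, 1.571], TCP at [0.225, 0.447, 0.21] pointing down, gripper open.
Joint ranges: [-2.72, 2.72], [-1.05, 1.87], [-1.09, 1.28], [-1.99, 2.15], [-1.42, 1.44], [-3.14, 3.14]. Speed limits (rad/s): [2.79, 2.79, 3.14, 3.14, 3.14, 3.14].

INTERFACE

Orientations are given as a unit quaternion [x, y, z, w].
In Python, from workcell import bot gives the robot as it stands. The module is installed in compiled form; this text tells all that it offers.
- The arm moves only by the tool jog_arm, never from a script. Its argument "deltas" is a list of rows, each an object with "fingers": the opening, from 0 (shut) to 1 (fully open); "delta_pos": the shift along the tool's x, y, z normalised to -1 to 1, where 1 is 300 mm, a list of three; "yaw": the turn about the tool's z normalised to -1 to 1, where 1 is pi/4 rad. A call has 1 to 12 rows; each row is the pose to reach, as a shift and turn from the pose commanded when the call began, along the tool's axes at that moment; what a row does not reach only later rows make up. A row lasts 1/10 s, in which the tool goes at most 50 mm and 8.59 degrees, less where a joint would pass 70% of its speed; a pose out of reach is approached as far as the arm can. A call with a number of a shift or a turn outside -1 to 1 is refused whole. A call with a gripper value outside its range is refused whole. The fingers move at their own pace and stop on an object; the grip force is fixed at half the most. Time passes only in rows, so rows that repeat a pose let the fingers close. It gives the time, the measured TCP pose, the force, the opening and the grip force at its end, in the units of the state.
- bot.get_obs(): the state, without advancing time (a new reading comes with each control period).
- bot.camera(name): name is "scene" or "top" or "wrist"; returns a dict with "image" (400x640x3 uint8, red, green, blue), "range_z" (400x640 float32, m along the optical axis (not along the pixel's ray), 0 where there is no reading), "fx", "fy", "cx", "cy" (pixels), "rvec" (rotation vector, rad) and "tvec" (3), from world to camera coordinates, as OpenCV has them. Camera axes: x right, y down, z forward; pixel columns grow to the right and rows downward; lengths in m; the calibration is good to about 2 mm. A picture is of the moment at which its call begins.
- bot.job_done(): hands the job in; it is judged then, once.
The state is a dict: "clock": time; "joint_pos": joint angles; "joint_vel": joint speeds; "tau": joint torques, N m; "eef_pos": TCP position; "tool_rot": TCP orientation; "ft_force": force on the tool from outside, world axes, zero at the start; "ft_torque": the same for the moment, N m; "grip_width": finger opening in m; "grasp_force": force on a finger pad.
Only numpy, scipy, OpenCV 4.12 (cv2) and the standard library are available. Lean on these libraries where they do the work, as an engineer would, in place of code of your own. Each camera call takes 0.05 s, during which the arm holds its last target. There are 200 camera calls.

TASK

The cook across the pass wants the seasonings in mirrored order: move the four containers from the rubber pads on the steel tray into the four pockets of the wooden caddy in reverse order, so that the one that starts leftmost (seen from the robot) ends in the rightmost pocket, the next one second from the right, and so on. Stand each one upright on the floor of its pocket, setting it down gently rather than dropping it.

Things in the scene. Friction and masses are not known exactly. Their poses are not given: they have to be found in the camera images.
- mill: pepper mill of dark wood, round, 106 mm tall: foot 54 mm across up to 30 mm, straight waist 40 mm across from 42 to 86 mm above its underside (grip there), head 47 mm across above, small steel knob on top; about 0.2 kg. Loose. Origin: centre of its underside, z up along its axis. 
- dredger: steel shaker, a round can 54 mm across and 74 mm tall with a slightly wider (56 mm) low domed sieve lid, 92 mm tall in all; about 0.2 kg. Loose. Origin: centre of its underside, z up along its axis. 
- tin: square grey spice tin, 46 x 46 mm, straight sides to 84 mm, with a 48 mm square black lid on top, 96 mm tall in all; about 0.2 kg. It stands nearly square to the tray. x and y axes are perpendicular to its sides. Loose. Origin: centre of its underside, z up along its axis. 
- pot: low round white ceramic salt pot, 58 mm across, straight sides to 60 mm, with a 54 mm cork lid and small cork knob, 80 mm tall in all; about 0.3 kg. Loose. Origin: centre of its underside, z up along its axis. 
- tray: fixed steel tray, 100 x 372 mm, 4 mm floor, rim 10 mm high, four rubber pads in a row along its y axis at y = -135, -45, 45, 135 mm; the containers start on them, undersides 10 mm above the table. It lies across before the robot, +y to the robot's left within 9 degrees, nearer or farther than the caddy. Origin: centre of its underside.
- caddy: fixed wooden caddy, 100 x 374 mm, four empty square pockets 76 x 76 mm in a row along its y axis, centred at x = 0, y = -135, -45, 45, 135 mm; walls 22 mm high, pocket floor 6 mm above the table. It lies like the tray, +y to the robot's left within 9 degrees. Origin: centre of its underside. Bystanders (bowl, tub, ramekin, spatula) stand clear of both.
- pad_mill: round black rubber pad 74 mm across, 6 mm thick, fixed on the steel tray; the pepper mill stands on it at the start, so it marks where that came from. It stays there. Origin: centre of its underside (4 mm above the table), z up.
- pad_dredger: round black rubber pad 74 mm across, 6 mm thick, fixed on the steel tray; the steel shaker stands on it at the start, so it marks where that came from. It stays there. Origin: centre of its underside (4 mm above the table), z up.
- pad_tin: round black rubber pad 74 mm across, 6 mm thick, fixed on the steel tray; the square tin stands on it at the start, so it marks where that came from. It stays there. Origin: centre of its underside (4 mm above the table), z up.
- pad_pot: round black rubber pad 74 mm across, 6 mm thick, fixed on the steel tray; the salt pot stands on it at the start, so it marks where that came from. It stays there. Origin: centre of its underside (4 mm above the table), z up.

How it is judged:
By the outcome, as a careful person would: the job done as asked, in the order asked, and still so for the second after the job is handed in, with the robot touching nothing.
It also fails if it takes over 104 s, if anything falls off the work surface, if the arm or the gripper's body presses on something with over 40 N, if the wrist force passes 120 N, or if a joint passes its speed limit or range.

## Working session

There is one attempt and no reset: what is moved stays moved. The work goes in short steps, Python scripts to look and compute and a tool call to move; the robot and the scene stay as the last step left them, time stands still between calls to the robot, and variables do not carry over. Pictures are saved under pics/ and viewed, at most 14 in all, crops included, and the job is handed in when it is done.

Besides the shell and the picture viewer there is one more tool, called by a JSON object that holds its "fn" and its "kwargs". jog_arm: Moves the arm, as the interface text tells. Scaled input: -1 to 1 covers 300 mm each way for a shift and pi/4 rad each way for a turn. Its arguments: {"type":"object","properties":{"deltas":{"type":"array","items":{"type":"object","properties":{"fingers":{"type":"number"},"delta_pos":{"type":"array","items":{"type":"number"}},"yaw":{"type":"number"}}}}},"required":["deltas"]}

```bash
mkdir -p pics
cat > h.py <<'E'
import numpy as np, cv2
from workcell import bot
def cam(n):
    c=bot.camera(n); R=cv2.Rodrigues(np.array(c['rvec'],float))[0]; t=np.array(c['tvec'],float).ravel()
    v,u=np.mgrid[:400,:640]; z=c['range_z']
    P=np.stack([(u-c['cx'])/c['fx']*z,(v-c['cy'])/c['fy']*z,z],-1)
    c['W']=(P-t)@R; c['W'][z<=0]=np.nan   # world points per pixel
    return c
def save(c,f): cv2.imwrite('pics/'+f,c['image'][:,:,::-1])
E
python3 - <<'E'
from h import *
for n in ('top','scene'):
    c=cam(n); save(c,n+'0.png'); np.savez(n+'0.npz',W=c['W'],im=c['image'])
o=bot.get_obs(); print(o['clock'],o['eef_pos'],o['tool_rot'],o['grip_width'])
E
```

```text
0.1 [0.2247637  0.44597654 0.20900765] [ 2.31303359e-01  9.72881236e-01 -9.03132700e-04 -2.04290142e-04] 0.08549146593353245
```

View pics/top0.png

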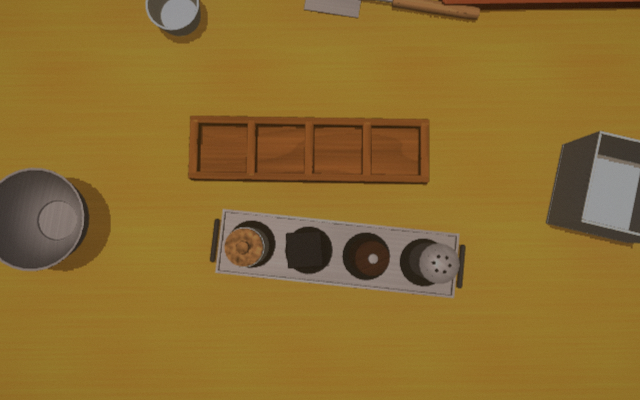

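View pics/scene0.png

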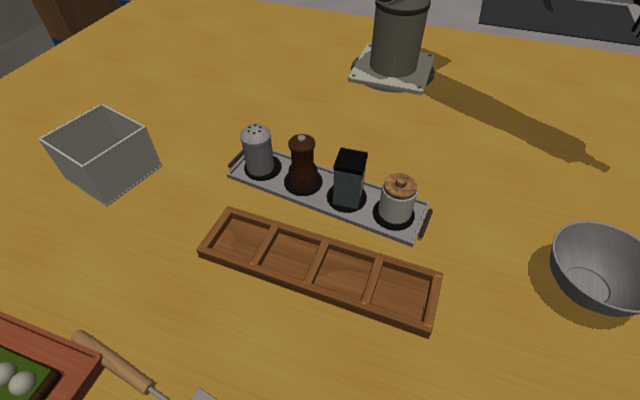

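The top view is oriented with +x up and +y left. The tray holds, from left, the pot (245,247), tin (305,250), mill (372,258) and dredger (438,263). The caddy is farther away and empty, centred near (309,150). The scene view agrees, and the caddy neighbourhood is clear.

Run:
```python
from h import *
for n in ('top','scene'):
    d=np.load(n+'0.npz'); W=d['W']; 
    z=W[...,2]; x=W[...,0]; y=W[...,1]
    print(n,'table z',np.nanmedian(z))
    ws=(x>.2)&(x<.75)&(abs(y)<.35)
    m=ws&(z>.045)&(z<.14)
    k,l,st,_=cv2.connectedComponentsWithStats(m.astype(np.uint8))
    for i in range(1,k):
        if st[i,4]<60: continue
        p=W[l==i]; top=p[p[:,2]>p[:,2].max()-.02]
        c,r=cv2.minEnclosingCircle(top[:,:2].astype(np.float32))
        print(' obj',st[i],'ztop',p[:,2].max().round(3),'circ',np.round(c,4),round(r,4),'rect',cv2.minAreaRect(top[:,:2].astype(np.float32)))
    if n=='top':
        for nm,lo,hi,box in (('caddy',.015,.03,(slice(105,195),slice(175,445))),('tray',.006,.014,(slice(203,303),slice(213,463)))):
            p=W[box].reshape(-1,3); p=p[(p[:,2]>lo)&(p[:,2]<hi)]
            print(nm,len(p),np.median(p[:,2]),cv2.minAreaRect(p[:,:2].astype(np.float32)))
```

```text
top table z 0.0003396807682311992
 obj [ 76 193  12  52 255] ztop 0.074 circ [0.5317 0.3495] 0.0367 rect ((0.5317273736000061, 0.3444516360759735), (0.07328954339027405, 0.010786925442516804), 0.052994322031736374)
 obj [ 225  227   42   41 1328] ztop 0.093 circ [0.488  0.1089] 0.0272 rect ((0.4879308044910431, 0.10891763865947723), (0.0528767891228199, 0.05211074650287628), 89.42142486572266)
 obj [ 286  231   38   38 1256] ztop 0.109 circ [0.4853 0.0218] 0.0327 rect ((0.4850452244281769, 0.022113699465990067), (0.047890741378068924, 0.047866176813840866), 3.4893834590911865)
 obj [ 352  240   38   36 1044] ztop 0.118 circ [ 0.4722 -0.0695] 0.0236 rect ((0.4722338318824768, -0.06940770894289017), (0.04623190686106682, 0.0444403700530529), 89.63693237304688)
 obj [ 414  244   46   40 1464] ztop 0.105 circ [ 0.4637 -0.1633] 0.0281 rect ((0.4636887311935425, -0.16305752098560333), (0.05368703603744507, 0.055436618626117706), 0.6730031967163086)
caddy 6194 0.021643314148978448 ((0.6380723714828491, 0.016706883907318115), (0.37474510073661804, 0.10087472200393677), 88.47882080078125)
tra
[... 391 characters left out ...]
116 circ [ 0.4729 -0.0686] 0.0246 rect ((0.47360706329345703, -0.0683746263384819), (0.046187493950128555, 0.045741043984889984), 4.291268825531006)
 obj [ 333  147   35   49 1321] ztop 0.107 circ [0.4873 0.0229] 0.0332 rect ((0.48658522963523865, 0.022685332223773003), (0.05018182098865509, 0.04818331077694893), 3.5059258937835693)
 obj [ 381  173   37   38 1123] ztop 0.091 circ [0.49   0.1098] 0.0279 rect ((0.48994937539100647, 0.10987839847803116), (0.053066082298755646, 0.05432046949863434), 84.42001342773438)
 obj [551 230  11  42 208] ztop 0.071 circ [0.5342 0.3496] 0.0357 rect ((0.5342259407043457, 0.3449847400188446), (0.07125276327133179, 0.010012440383434296), 0.006984043400734663)
```

```bash
cat > plan.py <<'E'
import sys; from h import *
from scipy.spatial.transform import Rotation as Ro
def go(x,y,z,a):
    "shift and turn (jog units) to TCP x y z with the closing line at world angle a deg"
    o=bot.get_obs(); R=Ro.from_quat(o['tool_rot']).as_matrix()
    a0=np.degrees(np.arctan2(R[1,1],R[0,1])); d=R.T@(np.array([x,y,z])-o['eef_pos'])
    print('t',round(o['clock'],2),'at',np.round(o['eef_pos'],4),'a0',round(a0,2),'tilt',round(R[2,2],5),
      'w',round(o['grip_width'],4),'| delta_pos',np.round(d/.3,3),'yaw',round((a0-a)/45,3),'F',np.round(o['ft_force'],1),
      'joints',np.round(o['joint_pos'],2))
if __name__=='__main__': go(*map(float,sys.argv[1:]))
E
python3 plan.py .489 .1093 .2 0
```

```text
t 0.1 at [0.2248 0.446  0.209 ] a0 63.25 tilt -1.0 w 0.0855 | delta_pos [-1.292 -0.606  0.031] yaw 1.406 F [-0.8  0.6  0.2] joints [ 1.1   0.24  0.    1.34 -0.    1.57]
```

{"fn": "jog_arm", "kwargs": {"deltas": [{"delta_pos": [-0.95,-0.45,0.02],"yaw": 1,"fingers": 1},{"delta_pos": [-0.95,-0.45,0.02],"yaw": 1,"fingers": 1},{"delta_pos": [-0.95,-0.45,0.02],"yaw": 1,"fingers": 1},{"delta_pos": [-0.95,-0.45,0.02],"yaw": 1,"fingers": 1},{"delta_pos": [-0.95,-0.45,0.02],"yaw": 1,"fingers": 1},{"delta_pos": [-0.95,-0.45,0.02],"yaw": 1,"fingers": 1},{"delta_pos": [-0.95,-0.45,0.02],"yaw": 1,"fingers": 1},{"delta_pos": [-0.95,-0.45,0.02],"yaw": 1,"fingers": 1},{"delta_pos": [-0.95,-0.45,0.02],"yaw": 1,"fingers": 1}]}}

```text
clock: 1.0
eef_pos: [0.4184, 0.1975, 0.2034]
tool_rot: [0.586, 0.81, -0.0, -0.0]
ft_force: [0.2, 0.4, 0.4]
grip_width: 0.0853
grasp_force: 0.0
```

```bash
python3 plan.py .489 .1093 .2 0
```

```text
t 1.0 at [0.4184 0.1975 0.2034] a0 18.2 tilt -1.0 w 0.0853 | delta_pos [-0.353  0.132  0.011] yaw 0.404 F [0.2 0.4 0.4] joints [ 0.44  0.17 -0.1   1.3   0.    1.69]
```

{"fn": "jog_arm", "kwargs": {"deltas": [{"delta_pos": [-0.353,0.132,0.0],"yaw": 0.404,"fingers": 1},{"delta_pos": [-0.353,0.132,0.0],"yaw": 0.404,"fingers": 1},{"delta_pos": [-0.353,0.132,0.0],"yaw": 0.404,"fingers": 1},{"delta_pos": [-0.353,0.132,0.0],"yaw": 0.404,"fingers": 1},{"delta_pos": [-0.353,0.132,0.15],"yaw": 0.404,"fingers": 1},{"delta_pos": [-0.353,0.132,0.29],"yaw": 0.404,"fingers": 1},{"delta_pos": [-0.353,0.132,0.42],"yaw": 0.404,"fingers": 1},{"delta_pos": [-0.353,0.132,0.51],"yaw": 0.404,"fingers": 1},{"delta_pos": [-0.353,0.132,0.57],"yaw": 0.404,"fingers": 1},{"delta_pos": [-0.353,0.132,0.57],"yaw": 0.404,"fingers": 1}]}}

```text
clock: 2.0
eef_pos: [0.4855, 0.111, 0.0302]
tool_rot: [0.705, 0.709, -0.003, -0.002]
ft_force: [-0.7, -0.4, -0.6]
grip_width: 0.0854
grasp_force: 0.0
```

{"fn": "jog_arm", "kwargs": {"deltas": [{"delta_pos": [0,0,0],"yaw": 0,"fingers": 0},{"delta_pos": [0,0,0],"yaw": 0,"fingers": 0},{"delta_pos": [0,0,0],"yaw": 0,"fingers": 0},{"delta_pos": [0,0,0],"yaw": 0,"fingers": 0},{"delta_pos": [0,0,0],"yaw": 0,"fingers": 0},{"delta_pos": [0,0,0],"yaw": 0,"fingers": 0},{"delta_pos": [0,0,0],"yaw": 0,"fingers": 0},{"delta_pos": [0,0,0],"yaw": 0,"fingers": 0}]}}

```text
clock: 2.8
eef_pos: [0.4905, 0.1107, 0.0349]
tool_rot: [0.706, 0.708, 0.002, 0.0]
ft_force: [-2.3, 2.3, 5.5]
grip_width: 0.0553
grasp_force: 63.3
```

```bash
python3 plan.py .6345 -.118 .17 0
```

```text
t 2.8 at [0.4905 0.1107 0.0349] a0 0.11 tilt -0.99999 w 0.0553 | delta_pos [-0.762  0.48  -0.451] yaw 0.002 F [-2.3  2.3  5.5] joints [ 0.22  0.39 -0.27  0.9   0.    1.79]
```

{"fn": "jog_arm", "kwargs": {"deltas": [{"delta_pos": [0,0,-0.05],"yaw": 0,"fingers": 0},{"delta_pos": [0,0,-0.15],"yaw": 0,"fingers": 0},{"delta_pos": [0,0,-0.3],"yaw": 0,"fingers": 0},{"delta_pos": [0,0,-0.45],"yaw": 0,"fingers": 0},{"delta_pos": [0,0,-0.5],"yaw": 0,"fingers": 0},{"delta_pos": [0,0,-0.5],"yaw": 0,"fingers": 0}]}}

```text
clock: 3.4
eef_pos: [0.4919, 0.1101, 0.1867]
tool_rot: [0.707, 0.708, 0.004, 0.002]
ft_force: [-0.4, 1.2, -2.5]
grip_width: 0.0553
grasp_force: 64.6
```

```bash
python3 -c "
from h import *
c=cam('scene'); cv2.imwrite('pics/s1.png',cv2.resize(c['image'][60:330,150:500,::-1],None,fx=2,fy=2))"; python3 plan.py .6345 -.118 .17 0
```

```text
t 3.45 at [0.4904 0.1097 0.1843] a0 0.08 tilt -0.99999 w 0.0552 | delta_pos [-0.76   0.479  0.049] yaw 0.002 F [-0.5 -0.1 -2.7] joints [ 0.22  0.26 -0.04  1.27 -0.    1.79]
```

View pics/s1.png

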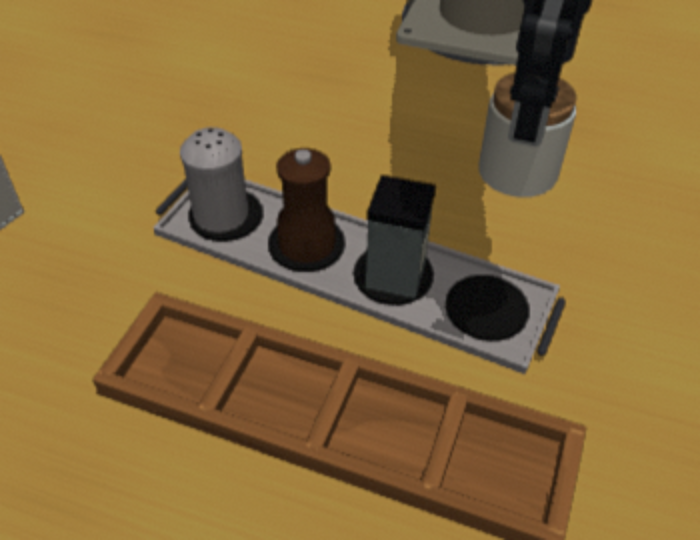

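The pot is off its pad (527,130 in the crop), upright and held by its ceramic body. Now I'll move it across.

{"fn": "jog_arm", "kwargs": {"deltas": [{"delta_pos": [-0.13,0.08,0],"yaw": 0,"fingers": 0},{"delta_pos": [-0.26,0.16,0],"yaw": 0,"fingers": 0},{"delta_pos": [-0.39,0.25,0],"yaw": 0,"fingers": 0},{"delta_pos": [-0.52,0.33,0],"yaw": 0,"fingers": 0},{"delta_pos": [-0.65,0.41,0],"yaw": 0,"fingers": 0},{"delta_pos": [-0.72,0.455,0],"yaw": 0,"fingers": 0},{"delta_pos": [-0.76,0.479,0],"yaw": 0,"fingers": 0},{"delta_pos": [-0.76,0.479,0.1],"yaw": 0,"fingers": 0},{"delta_pos": [-0.76,0.479,0.2],"yaw": 0,"fingers": 0},{"delta_pos": [-0.76,0.479,0.3],"yaw": 0,"fingers": 0},{"delta_pos": [-0.76,0.479,0.37],"yaw": 0,"fingers": 0},{"delta_pos": [-0.76,0.479,0.37],"yaw": 0,"fingers": 0}]}}

```text
clock: 4.65
eef_pos: [0.6283, -0.1173, 0.0648]
tool_rot: [0.707, 0.708, -0.004, -0.005]
ft_force: [-1.3, -0.2, -2.2]
grip_width: 0.0554
grasp_force: 64.6
```

```bash
python3 plan.py .6345 -.118 .031 0
```

```text
t 4.65 at [ 0.6283 -0.1173  0.0648] a0 0.07 tilt -0.99991 w 0.0554 | delta_pos [-0.002  0.022  0.112] yaw 0.002 F [-1.3 -0.2 -2.2] joints [-0.18  0.61  0.19  1.16 -0.    1.38]
```

{"fn": "jog_arm", "kwargs": {"deltas": [{"delta_pos": [0,0,0],"yaw": 0,"fingers": 0},{"delta_pos": [0,0,0],"yaw": 0,"fingers": 0},{"delta_pos": [0,0,0],"yaw": 0,"fingers": 0},{"delta_pos": [0,0,0],"yaw": 0,"fingers": 0}]}}

```text
clock: 5.05
eef_pos: [0.6345, -0.1184, 0.0733]
tool_rot: [0.707, 0.708, 0.001, 0.001]
ft_force: [0.5, 0.4, -2.8]
grip_width: 0.0554
grasp_force: 64.6
```

```bash
python3 plan.py .6345 -.118 .031 0
```

```text
t 5.05 at [ 0.6345 -0.1184  0.0733] a0 0.08 tilt -1.0 w 0.0554 | delta_pos [ 0.001 -0.     0.141] yaw 0.002 F [ 0.5  0.4 -2.8] joints [-0.18  0.61  0.2   1.16  0.    1.38]
```

{"fn": "jog_arm", "kwargs": {"deltas": [{"delta_pos": [0,0,0.05],"yaw": 0,"fingers": 0},{"delta_pos": [0,0,0.09],"yaw": 0,"fingers": 0},{"delta_pos": [0,0,0.115],"yaw": 0,"fingers": 0},{"delta_pos": [0,0,0.125],"yaw": 0,"fingers": 0},{"delta_pos": [0,0,0.13],"yaw": 0,"fingers": 0},{"delta_pos": [0,0,0.135],"yaw": 0,"fingers": 0},{"delta_pos": [0,0,0.14],"yaw": 0,"fingers": 0},{"delta_pos": [0,0,0.14],"yaw": 0,"fingers": 0},{"delta_pos": [0,0,0.14],"yaw": 0,"fingers": 0}]}}

```text
clock: 5.95
eef_pos: [0.634, -0.1184, 0.031]
tool_rot: [0.707, 0.708, 0.0, 0.001]
ft_force: [-2.7, 1.0, 4.0]
grip_width: 0.0552
grasp_force: 65.3
```

Contact is felt (about 7 N), so the pot is on the floor. I'll release and rise.

{"fn": "jog_arm", "kwargs": {"deltas": [{"delta_pos": [0,0,0],"yaw": 0,"fingers": 1},{"delta_pos": [0,0,0],"yaw": 0,"fingers": 1},{"delta_pos": [0,0,0],"yaw": 0,"fingers": 1},{"delta_pos": [0,0,0],"yaw": 0,"fingers": 1},{"delta_pos": [0,0,0],"yaw": 0,"fingers": 1},{"delta_pos": [0,0,-0.1],"yaw": 0,"fingers": 1},{"delta_pos": [0,0,-0.25],"yaw": 0,"fingers": 1},{"delta_pos": [0,0,-0.4],"yaw": 0,"fingers": 1},{"delta_pos": [0,0,-0.56],"yaw": 0,"fingers": 1},{"delta_pos": [0,0,-0.56],"yaw": 0,"fingers": 1},{"delta_pos": [0,0,-0.56],"yaw": 0,"fingers": 1}]}}

```text
clock: 7.05
eef_pos: [0.6347, -0.1185, 0.1998]
tool_rot: [0.707, 0.708, 0.001, 0.002]
ft_force: [-0.9, -0.9, -0.4]
grip_width: 0.0855
grasp_force: 0.0
```

```bash
python3 plan.py .4858 .0224 .048 3.5
```

```text
t 7.05 at [ 0.6347 -0.1185  0.1998] a0 0.07 tilt -0.99999 w 0.0855 | delta_pos [ 0.471 -0.498  0.504] yaw -0.076 F [-0.9 -0.9 -0.4] joints [-0.18  0.54  0.43  1.45 -0.    1.38]
```

{"fn": "jog_arm", "kwargs": {"deltas": [{"delta_pos": [0.11,-0.11,0],"yaw": -0.07,"fingers": 1},{"delta_pos": [0.22,-0.23,0],"yaw": -0.07,"fingers": 1},{"delta_pos": [0.33,-0.35,0],"yaw": -0.07,"fingers": 1},{"delta_pos": [0.42,-0.445,0],"yaw": -0.076,"fingers": 1},{"delta_pos": [0.471,-0.498,0],"yaw": -0.076,"fingers": 1},{"delta_pos": [0.471,-0.498,0.08],"yaw": -0.076,"fingers": 1},{"delta_pos": [0.471,-0.498,0.18],"yaw": -0.076,"fingers": 1},{"delta_pos": [0.471,-0.498,0.3],"yaw": -0.076,"fingers": 1},{"delta_pos": [0.471,-0.498,0.41],"yaw": -0.076,"fingers": 1},{"delta_pos": [0.471,-0.498,0.48],"yaw": -0.076,"fingers": 1},{"delta_pos": [0.471,-0.498,0.504],"yaw": -0.076,"fingers": 1},{"delta_pos": [0.471,-0.498,0.504],"yaw": -0.076,"fingers": 1}]}}

```text
clock: 8.25
eef_pos: [0.4818, 0.0227, 0.0446]
tool_rot: [0.685, 0.728, -0.002, -0.002]
ft_force: [-0.1, -0.2, -0.0]
grip_width: 0.0855
grasp_force: 0.0
```

{"fn": "jog_arm", "kwargs": {"deltas": [{"delta_pos": [0,0,0],"yaw": 0,"fingers": 1},{"delta_pos": [0,0,0],"yaw": 0,"fingers": 1},{"delta_pos": [0,0,0],"yaw": 0,"fingers": 0},{"delta_pos": [0,0,0],"yaw": 0,"fingers": 0},{"delta_pos": [0,0,0],"yaw": 0,"fingers": 0},{"delta_pos": [0,0,0],"yaw": 0,"fingers": 0},{"delta_pos": [0,0,0],"yaw": 0,"fingers": 0},{"delta_pos": [0,0,0],"yaw": 0,"fingers": 0},{"delta_pos": [0,0,0],"yaw": 0,"fingers": 0},{"delta_pos": [0,0,0],"yaw": 0,"fingers": 0},{"delta_pos": [0,0,0],"yaw": 0,"fingers": 0}]}}

```text
clock: 9.35
eef_pos: [0.4847, 0.0229, 0.0474]
tool_rot: [0.685, 0.728, 0.001, 0.001]
ft_force: [-0.5, -0.9, 5.6]
grip_width: 0.0473
grasp_force: 61.3
```

```bash
python3 plan.py .637 -.028 .2 1.5
```

```text
t 9.35 at [0.4847 0.0229 0.0474] a0 3.49 tilt -1.0 w 0.0473 | delta_pos [-0.2    0.497 -0.508] yaw 0.044 F [-0.5 -0.9  5.6] joints [ 0.05  0.35 -0.3   0.92  0.    1.56]
```

{"fn": "jog_arm", "kwargs": {"deltas": [{"delta_pos": [0,0,-0.05],"yaw": 0,"fingers": 0},{"delta_pos": [0,0,-0.15],"yaw": 0,"fingers": 0},{"delta_pos": [0,0,-0.3],"yaw": 0,"fingers": 0},{"delta_pos": [0,0,-0.43],"yaw": 0,"fingers": 0},{"delta_pos": [0,0,-0.5],"yaw": 0,"fingers": 0},{"delta_pos": [-0.05,0.13,-0.5],"yaw": 0.044,"fingers": 0},{"delta_pos": [-0.1,0.26,-0.5],"yaw": 0.044,"fingers": 0},{"delta_pos": [-0.15,0.38,-0.5],"yaw": 0.044,"fingers": 0},{"delta_pos": [-0.185,0.46,-0.5],"yaw": 0.044,"fingers": 0},{"delta_pos": [-0.2,0.497,-0.5],"yaw": 0.044,"fingers": 0},{"delta_pos": [-0.2,0.497,-0.4],"yaw": 0.044,"fingers": 0},{"delta_pos": [-0.2,0.497,-0.3],"yaw": 0.044,"fingers": 0}]}}

```text
clock: 10.55
eef_pos: [0.6372, -0.0283, 0.1354]
tool_rot: [0.698, 0.716, 0.0, 0.0]
ft_force: [-0.4, 0.2, -2.1]
grip_width: 0.0473
grasp_force: 62.9
```

{"fn": "jog_arm", "kwargs": {"deltas": [{"delta_pos": [0,0,0.08],"yaw": 0,"fingers": 0},{"delta_pos": [0,0,0.15],"yaw": 0,"fingers": 0},{"delta_pos": [0,0,0.18],"yaw": 0,"fingers": 0},{"delta_pos": [0,0,0.18],"yaw": 0,"fingers": 0},{"delta_pos": [0,0,0.18],"yaw": 0,"fingers": 0},{"delta_pos": [0,0,0.18],"yaw": 0,"fingers": 0}]}}

```text
clock: 11.15
eef_pos: [0.6376, -0.028, 0.0842]
tool_rot: [0.698, 0.716, 0.001, 0.001]
ft_force: [0.8, -0.3, -2.0]
grip_width: 0.0475
grasp_force: 62.8
```

```bash
python3 plan.py .637 -.028 .0434 1.5
```

```text
t 11.15 at [ 0.6376 -0.028   0.0842] a0 1.51 tilt -1.0 w 0.0475 | delta_pos [ 0.    -0.002  0.136] yaw 0.0 F [ 0.8 -0.3 -2. ] joints [-0.04  0.58  0.19  1.18 -0.    1.5 ]
```

{"fn": "jog_arm", "kwargs": {"deltas": [{"delta_pos": [0,0,0.05],"yaw": 0,"fingers": 0},{"delta_pos": [0,0,0.09],"yaw": 0,"fingers": 0},{"delta_pos": [0,0,0.115],"yaw": 0,"fingers": 0},{"delta_pos": [0,0,0.123],"yaw": 0,"fingers": 0},{"delta_pos": [0,0,0.127],"yaw": 0,"fingers": 0},{"delta_pos": [0,0,0.131],"yaw": 0,"fingers": 0},{"delta_pos": [0,0,0.135],"yaw": 0,"fingers": 0},{"delta_pos": [0,0,0.135],"yaw": 0,"fingers": 0},{"delta_pos": [0,0,0.135],"yaw": 0,"fingers": 0}]}}

```text
clock: 12.05
eef_pos: [0.637, -0.028, 0.0435]
tool_rot: [0.698, 0.716, 0.001, 0.001]
ft_force: [-2.5, -0.4, 5.7]
grip_width: 0.0475
grasp_force: 63.6
```

Contact again. I'll release it, rise, and go to the mill.

{"fn": "jog_arm", "kwargs": {"deltas": [{"delta_pos": [0,0,0],"yaw": 0,"fingers": 1},{"delta_pos": [0,0,0],"yaw": 0,"fingers": 1},{"delta_pos": [0,0,0],"yaw": 0,"fingers": 1},{"delta_pos": [0,0,0],"yaw": 0,"fingers": 1},{"delta_pos": [0,0,0],"yaw": 0,"fingers": 1},{"delta_pos": [0,0,-0.1],"yaw": 0,"fingers": 1},{"delta_pos": [0,0,-0.25],"yaw": 0,"fingers": 1},{"delta_pos": [0,0,-0.4],"yaw": 0,"fingers": 1},{"delta_pos": [0,0,-0.52],"yaw": 0,"fingers": 1},{"delta_pos": [0,0,-0.52],"yaw": 0,"fingers": 1},{"delta_pos": [0,0,-0.52],"yaw": 0,"fingers": 1}]}}

```text
clock: 13.15
eef_pos: [0.6372, -0.028, 0.1994]
tool_rot: [0.698, 0.716, 0.001, 0.001]
ft_force: [-0.6, 0.5, 0.0]
grip_width: 0.0855
grasp_force: 0.0
```

```bash
python3 plan.py .4725 -.069 .056 0; python3 -c "
from h import *
c=cam('scene'); cv2.imwrite('pics/s2.png',cv2.resize(c['image'][60:330,150:500,::-1],None,fx=2,fy=2))"
```

```text
t 13.15 at [ 0.6372 -0.028   0.1994] a0 1.51 tilt -1.0 w 0.0855 | delta_pos [-0.122 -0.554  0.476] yaw 0.034 F [-0.6  0.5  0. ] joints [-0.04  0.53  0.4   1.44 -0.    1.5 ]
```

View pics/s2.png

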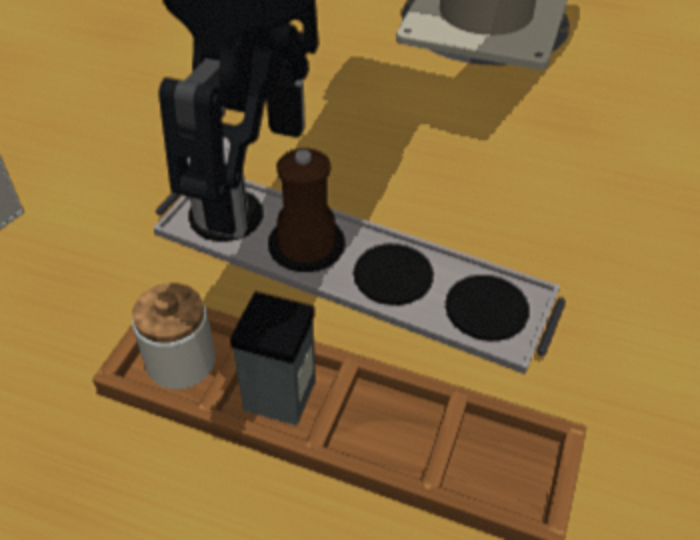

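The pot (172,335) and tin (275,355) stand upright in the two rightmost pockets. Next is the mill.

{"fn": "jog_arm", "kwargs": {"deltas": [{"delta_pos": [-0.03,-0.13,0],"yaw": 0.034,"fingers": 1},{"delta_pos": [-0.06,-0.27,0],"yaw": 0.034,"fingers": 1},{"delta_pos": [-0.09,-0.41,0],"yaw": 0.034,"fingers": 1},{"delta_pos": [-0.11,-0.5,0],"yaw": 0.034,"fingers": 1},{"delta_pos": [-0.122,-0.554,0],"yaw": 0.034,"fingers": 1},{"delta_pos": [-0.122,-0.554,0],"yaw": 0.034,"fingers": 1},{"delta_pos": [-0.122,-0.554,0.12],"yaw": 0.034,"fingers": 1},{"delta_pos": [-0.122,-0.554,0.25],"yaw": 0.034,"fingers": 1},{"delta_pos": [-0.122,-0.554,0.37],"yaw": 0.034,"fingers": 1},{"delta_pos": [-0.122,-0.554,0.45],"yaw": 0.034,"fingers": 1},{"delta_pos": [-0.122,-0.554,0.476],"yaw": 0.034,"fingers": 1},{"delta_pos": [-0.122,-0.554,0.476],"yaw": 0.034,"fingers": 1}]}}

```text
clock: 14.4
eef_pos: [0.4702, -0.0686, 0.0535]
tool_rot: [0.707, 0.707, -0.001, -0.002]
ft_force: [-0.0, -0.5, -0.0]
grip_width: 0.0853
grasp_force: 0.0
```

{"fn": "jog_arm", "kwargs": {"deltas": [{"delta_pos": [0,0,0],"yaw": 0,"fingers": 1},{"delta_pos": [0,0,0],"yaw": 0,"fingers": 1},{"delta_pos": [0,0,0],"yaw": 0,"fingers": 0},{"delta_pos": [0,0,0],"yaw": 0,"fingers": 0},{"delta_pos": [0,0,0],"yaw": 0,"fingers": 0},{"delta_pos": [0,0,0],"yaw": 0,"fingers": 0},{"delta_pos": [0,0,0],"yaw": 0,"fingers": 0},{"delta_pos": [0,0,0],"yaw": 0,"fingers": 0},{"delta_pos": [0,0,0],"yaw": 0,"fingers": 0},{"delta_pos": [0,0,0],"yaw": 0,"fingers": 0},{"delta_pos": [0,0,0],"yaw": 0,"fingers": 0},{"delta_pos": [0,0,0],"yaw": 0,"fingers": 0}]}}

```text
clock: 15.6
eef_pos: [0.472, -0.0691, 0.0563]
tool_rot: [0.707, 0.707, 0.001, 0.001]
ft_force: [0.3, 0.4, 5.3]
grip_width: 0.0443
grasp_force: 60.1
```

```bash
python3 plan.py .639 .062 .2 0
```

```text
t 15.6 at [ 0.472  -0.0691  0.0563] a0 -0.02 tilt -1.0 w 0.0443 | delta_pos [ 0.437  0.557 -0.478] yaw -0.0 F [0.3 0.4 5.3] joints [-0.15  0.32 -0.31  0.93 -0.    1.43]
```

{"fn": "jog_arm", "kwargs": {"deltas": [{"delta_pos": [0,0,-0.04],"yaw": 0,"fingers": 0},{"delta_pos": [0,0,-0.12],"yaw": 0,"fingers": 0},{"delta_pos": [0,0,-0.25],"yaw": 0,"fingers": 0},{"delta_pos": [0,0,-0.4],"yaw": 0,"fingers": 0},{"delta_pos": [0,0,-0.5],"yaw": 0,"fingers": 0},{"delta_pos": [0,0,-0.5],"yaw": 0,"fingers": 0},{"delta_pos": [0,0,-0.5],"yaw": 0,"fingers": 0}]}}

```text
clock: 16.3
eef_pos: [0.4712, -0.0689, 0.2052]
tool_rot: [0.707, 0.707, 0.0, 0.0]
ft_force: [-0.1, -1.2, -3.7]
grip_width: 0.0446
grasp_force: 61.7
```

```bash
python3 plan.py .639 .062 .0523 0; python3 -c "
from h import *
c=cam('scene'); cv2.imwrite('pics/s3.png',cv2.resize(c['image'][30:300,150:500,::-1],None,fx=2,fy=2))"
```

```text
t 16.3 at [ 0.4712 -0.0689  0.2052] a0 -0.02 tilt -1.0 w 0.0446 | delta_pos [0.437 0.559 0.51 ] yaw -0.0 F [-0.1 -1.2 -3.7] joints [-0.15  0.2  -0.07  1.31  0.    1.43]
```

View pics/s3.png

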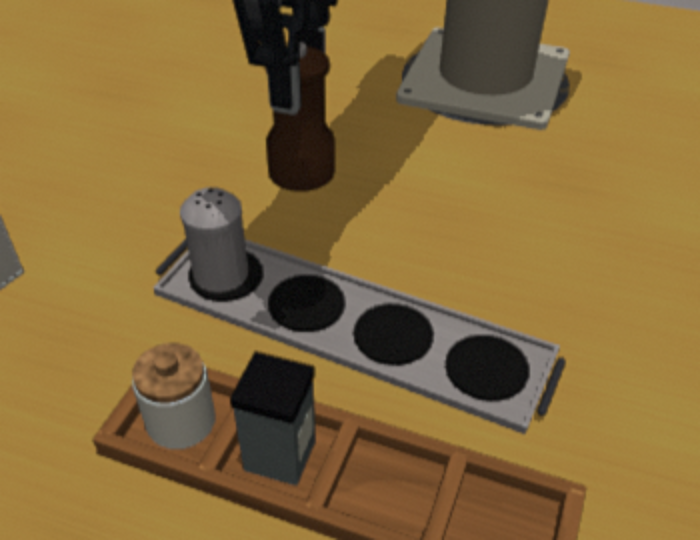

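The mill is held upright by its waist (299,110).

{"fn": "jog_arm", "kwargs": {"deltas": [{"delta_pos": [0.08,0.1,0],"yaw": 0,"fingers": 0},{"delta_pos": [0.18,0.23,0],"yaw": 0,"fingers": 0},{"delta_pos": [0.28,0.35,0],"yaw": 0,"fingers": 0},{"delta_pos": [0.36,0.46,0],"yaw": 0,"fingers": 0},{"delta_pos": [0.42,0.53,0],"yaw": 0,"fingers": 0},{"delta_pos": [0.437,0.559,0],"yaw": 0,"fingers": 0},{"delta_pos": [0.437,0.559,0.08],"yaw": 0,"fingers": 0},{"delta_pos": [0.437,0.559,0.18],"yaw": 0,"fingers": 0},{"delta_pos": [0.437,0.559,0.28],"yaw": 0,"fingers": 0},{"delta_pos": [0.437,0.559,0.36],"yaw": 0,"fingers": 0},{"delta_pos": [0.437,0.559,0.39],"yaw": 0,"fingers": 0},{"delta_pos": [0.437,0.559,0.39],"yaw": 0,"fingers": 0}]}}

```text
clock: 17.55
eef_pos: [0.6364, 0.0618, 0.0846]
tool_rot: [0.707, 0.707, -0.003, -0.002]
ft_force: [-0.0, -0.2, -2.0]
grip_width: 0.0446
grasp_force: 62.1
```

{"fn": "jog_arm", "kwargs": {"deltas": [{"delta_pos": [0,0,0],"yaw": 0,"fingers": 0},{"delta_pos": [0,0,0],"yaw": 0,"fingers": 0},{"delta_pos": [0,0,0],"yaw": 0,"fingers": 0}]}}

```text
clock: 17.85
eef_pos: [0.6401, 0.0622, 0.09]
tool_rot: [0.707, 0.707, 0.001, 0.001]
ft_force: [0.2, -0.7, -1.9]
grip_width: 0.0442
grasp_force: 62.1
```

```bash
python3 plan.py .639 .062 .0523 0
```

```text
t 17.85 at [0.6401 0.0622 0.09  ] a0 -0.02 tilt -1.0 w 0.0442 | delta_pos [-0.001 -0.004  0.126] yaw -0.0 F [ 0.2 -0.7 -1.9] joints [ 0.1   0.59  0.22  1.2  -0.    1.67]
```

{"fn": "jog_arm", "kwargs": {"deltas": [{"delta_pos": [0,-0.003,0.04],"yaw": 0,"fingers": 0},{"delta_pos": [0,-0.003,0.08],"yaw": 0,"fingers": 0},{"delta_pos": [0,-0.003,0.105],"yaw": 0,"fingers": 0},{"delta_pos": [0,-0.003,0.113],"yaw": 0,"fingers": 0},{"delta_pos": [0,-0.003,0.117],"yaw": 0,"fingers": 0},{"delta_pos": [0,-0.003,0.121],"yaw": 0,"fingers": 0},{"delta_pos": [0,-0.003,0.125],"yaw": 0,"fingers": 0},{"delta_pos": [0,-0.003,0.125],"yaw": 0,"fingers": 0},{"delta_pos": [0,-0.003,0.125],"yaw": 0,"fingers": 0}]}}

```text
clock: 18.75
eef_pos: [0.6381, 0.0621, 0.0522]
tool_rot: [0.707, 0.707, 0.0, 0.0]
ft_force: [-3.8, -0.2, 6.6]
grip_width: 0.0447
grasp_force: 62.7
```

{"fn": "jog_arm", "kwargs": {"deltas": [{"delta_pos": [0,0,0],"yaw": 0,"fingers": 1},{"delta_pos": [0,0,0],"yaw": 0,"fingers": 1},{"delta_pos": [0,0,0],"yaw": 0,"fingers": 1},{"delta_pos": [0,0,0],"yaw": 0,"fingers": 1},{"delta_pos": [0,0,0],"yaw": 0,"fingers": 1},{"delta_pos": [0,0,0],"yaw": 0,"fingers": 1},{"delta_pos": [0,0,-0.1],"yaw": 0,"fingers": 1},{"delta_pos": [0,0,-0.25],"yaw": 0,"fingers": 1},{"delta_pos": [0,0,-0.4],"yaw": 0,"fingers": 1},{"delta_pos": [0,0,-0.5],"yaw": 0,"fingers": 1},{"delta_pos": [0,0,-0.5],"yaw": 0,"fingers": 1},{"delta_pos": [0,0,-0.5],"yaw": 0,"fingers": 1}]}}

```text
clock: 19.95
eef_pos: [0.6387, 0.0622, 0.2017]
tool_rot: [0.707, 0.707, 0.001, 0.001]
ft_force: [-0.6, 0.0, -0.6]
grip_width: 0.0858
grasp_force: 0.0
```

```bash
python3 plan.py .4645 -.1626 .042 0
```

```text
t 19.95 at [0.6387 0.0622 0.2017] a0 -0.02 tilt -1.0 w 0.0858 | delta_pos [-0.749 -0.582  0.531] yaw -0.0 F [-0.6  0.  -0.6] joints [0.1  0.53 0.42 1.45 0.   1.67]
```

{"fn": "jog_arm", "kwargs": {"deltas": [{"delta_pos": [-0.12,-0.09,0],"yaw": 0,"fingers": 1},{"delta_pos": [-0.25,-0.19,0],"yaw": 0,"fingers": 1},{"delta_pos": [-0.38,-0.29,0],"yaw": 0,"fingers": 1},{"delta_pos": [-0.51,-0.4,0],"yaw": 0,"fingers": 1},{"delta_pos": [-0.63,-0.49,0],"yaw": 0,"fingers": 1},{"delta_pos": [-0.72,-0.56,0],"yaw": 0,"fingers": 1},{"delta_pos": [-0.749,-0.582,0],"yaw": 0,"fingers": 1},{"delta_pos": [-0.749,-0.582,0],"yaw": 0,"fingers": 1},{"delta_pos": [-0.749,-0.582,0],"yaw": 0,"fingers": 1}]}}

```text
clock: 20.85
eef_pos: [0.4637, -0.1619, 0.2]
tool_rot: [0.707, 0.707, 0.0, -0.001]
ft_force: [0.4, 0.1, 0.3]
grip_width: 0.0856
grasp_force: 0.0
```

{"fn": "jog_arm", "kwargs": {"deltas": [{"delta_pos": [0,0,0.12],"yaw": 0,"fingers": 1},{"delta_pos": [0,0,0.26],"yaw": 0,"fingers": 1},{"delta_pos": [0,0,0.4],"yaw": 0,"fingers": 1},{"delta_pos": [0,0,0.5],"yaw": 0,"fingers": 1},{"delta_pos": [0,0,0.531],"yaw": 0,"fingers": 1},{"delta_pos": [0,0,0.531],"yaw": 0,"fingers": 1},{"delta_pos": [0,0,0.531],"yaw": 0,"fingers": 1},{"delta_pos": [0,0,0.531],"yaw": 0,"fingers": 1}]}}

```text
clock: 21.65
eef_pos: [0.4654, -0.1629, 0.0433]
tool_rot: [0.707, 0.707, 0.001, 0.002]
ft_force: [-0.1, -0.5, -0.7]
grip_width: 0.0855
grasp_force: 0.0
```

{"fn": "jog_arm", "kwargs": {"deltas": [{"delta_pos": [0,0,0],"yaw": 0,"fingers": 0},{"delta_pos": [0,0,0],"yaw": 0,"fingers": 0},{"delta_pos": [0,0,0],"yaw": 0,"fingers": 0},{"delta_pos": [0,0,0],"yaw": 0,"fingers": 0},{"delta_pos": [0,0,0],"yaw": 0,"fingers": 0},{"delta_pos": [0,0,0],"yaw": 0,"fingers": 0},{"delta_pos": [0,0,0],"yaw": 0,"fingers": 0},{"delta_pos": [0,0,0],"yaw": 0,"fingers": 0},{"delta_pos": [0,0,0],"yaw": 0,"fingers": 0}]}}

```text
clock: 22.55
eef_pos: [0.4641, -0.1629, 0.0432]
tool_rot: [0.707, 0.707, 0.001, 0.001]
ft_force: [-1.8, 1.2, 7.9]
grip_width: 0.0533
grasp_force: 61.3
```

```bash
python3 plan.py .6416 .152 .2 0
```

```text
t 22.55 at [ 0.4641 -0.1629  0.0432] a0 -0.04 tilt -1.0 w 0.0533 | delta_pos [ 1.05   0.592 -0.522] yaw -0.001 F [-1.8  1.2  7.9] joints [-0.34  0.36 -0.29  0.91  0.    1.23]
```

{"fn": "jog_arm", "kwargs": {"deltas": [{"delta_pos": [0,0,-0.04],"yaw": 0,"fingers": 0},{"delta_pos": [0,0,-0.12],"yaw": 0,"fingers": 0},{"delta_pos": [0,0,-0.25],"yaw": 0,"fingers": 0},{"delta_pos": [0,0,-0.4],"yaw": 0,"fingers": 0},{"delta_pos": [0,0,-0.52],"yaw": 0,"fingers": 0},{"delta_pos": [0.08,0.05,-0.52],"yaw": 0,"fingers": 0},{"delta_pos": [0.18,0.1,-0.52],"yaw": 0,"fingers": 0},{"delta_pos": [0.3,0.17,-0.52],"yaw": 0,"fingers": 0},{"delta_pos": [0.42,0.24,-0.52],"yaw": 0,"fingers": 0},{"delta_pos": [0.54,0.3,-0.52],"yaw": 0,"fingers": 0},{"delta_pos": [0.6,0.34,-0.52],"yaw": 0,"fingers": 0},{"delta_pos": [0.6,0.34,-0.52],"yaw": 0,"fingers": 0}]}}

```text
clock: 23.75
eef_pos: [0.5664, 0.0202, 0.1973]
tool_rot: [0.706, 0.708, 0.0, -0.0]
ft_force: [-0.9, -1.1, -2.9]
grip_width: 0.0539
grasp_force: 63.8
```

```bash
python3 plan.py .6416 .152 .09 0
```

```text
t 23.75 at [0.5664 0.0202 0.1973] a0 0.22 tilt -1.0 w 0.0539 | delta_pos [0.438 0.252 0.358] yaw 0.005 F [-0.9 -1.1 -2.9] joints [0.04 0.38 0.17 1.36 0.   1.6 ]
```

{"fn": "jog_arm", "kwargs": {"deltas": [{"delta_pos": [0.1,0.06,0],"yaw": 0,"fingers": 0},{"delta_pos": [0.2,0.12,0],"yaw": 0,"fingers": 0},{"delta_pos": [0.32,0.18,0],"yaw": 0,"fingers": 0},{"delta_pos": [0.41,0.23,0],"yaw": 0,"fingers": 0},{"delta_pos": [0.45,0.252,0],"yaw": 0,"fingers": 0},{"delta_pos": [0.45,0.252,0],"yaw": 0,"fingers": 0},{"delta_pos": [0.45,0.252,0.1],"yaw": 0,"fingers": 0},{"delta_pos": [0.45,0.252,0.2],"yaw": 0,"fingers": 0},{"delta_pos": [0.45,0.252,0.3],"yaw": 0,"fingers": 0},{"delta_pos": [0.45,0.252,0.36],"yaw": 0,"fingers": 0},{"delta_pos": [0.45,0.252,0.36],"yaw": 0,"fingers": 0},{"delta_pos": [0.45,0.252,0.36],"yaw": 0,"fingers": 0}]}}

```text
clock: 24.95
eef_pos: [0.6408, 0.151, 0.0901]
tool_rot: [0.708, 0.706, -0.0, -0.0]
ft_force: [1.6, 0.5, -1.8]
grip_width: 0.0537
grasp_force: 64.0
```

{"fn": "jog_arm", "kwargs": {"deltas": [{"delta_pos": [0,0,0],"yaw": 0,"fingers": 0},{"delta_pos": [0,0,0],"yaw": 0,"fingers": 0},{"delta_pos": [0,0,0],"yaw": 0,"fingers": 0}]}}

```text
clock: 25.25
eef_pos: [0.6419, 0.1525, 0.091]
tool_rot: [0.707, 0.707, 0.001, 0.001]
ft_force: [0.2, -0.3, -3.3]
grip_width: 0.0537
grasp_force: 64.0
```

```bash
python3 plan.py .6416 .152 .0392 0
```

```text
t 25.25 at [0.6419 0.1525 0.091 ] a0 -0.02 tilt -1.0 w 0.0537 | delta_pos [-0.002 -0.002  0.173] yaw -0.0 F [ 0.2 -0.3 -3.3] joints [ 0.23  0.62  0.28  1.23 -0.    1.8 ]
```

{"fn": "jog_arm", "kwargs": {"deltas": [{"delta_pos": [0,0,0.05],"yaw": 0,"fingers": 0},{"delta_pos": [0,0,0.1],"yaw": 0,"fingers": 0},{"delta_pos": [0,0,0.14],"yaw": 0,"fingers": 0},{"delta_pos": [0,0,0.156],"yaw": 0,"fingers": 0},{"delta_pos": [0,0,0.162],"yaw": 0,"fingers": 0},{"delta_pos": [0,0,0.166],"yaw": 0,"fingers": 0},{"delta_pos": [0,0,0.169],"yaw": 0,"fingers": 0},{"delta_pos": [0,0,0.171],"yaw": 0,"fingers": 0},{"delta_pos": [0,0,0.171],"yaw": 0,"fingers": 0},{"delta_pos": [0,0,0.171],"yaw": 0,"fingers": 0}]}}

```text
clock: 26.25
eef_pos: [0.6417, 0.1526, 0.0393]
tool_rot: [0.707, 0.707, 0.001, 0.0]
ft_force: [-0.5, 1.0, 2.6]
grip_width: 0.0533
grasp_force: 64.3
```

{"fn": "jog_arm", "kwargs": {"deltas": [{"delta_pos": [0,0,0],"yaw": 0,"fingers": 1},{"delta_pos": [0,0,0],"yaw": 0,"fingers": 1},{"delta_pos": [0,0,0],"yaw": 0,"fingers": 1},{"delta_pos": [0,0,0],"yaw": 0,"fingers": 1},{"delta_pos": [0,0,0],"yaw": 0,"fingers": 1},{"delta_pos": [0,0,0],"yaw": 0,"fingers": 1},{"delta_pos": [0,0,-0.1],"yaw": 0,"fingers": 1},{"delta_pos": [0,0,-0.25],"yaw": 0,"fingers": 1},{"delta_pos": [0,0,-0.4],"yaw": 0,"fingers": 1},{"delta_pos": [0,0,-0.55],"yaw": 0,"fingers": 1},{"delta_pos": [0,0,-0.55],"yaw": 0,"fingers": 1},{"delta_pos": [0,0,-0.55],"yaw": 0,"fingers": 1}]}}

```text
clock: 27.45
eef_pos: [0.6421, 0.1526, 0.2051]
tool_rot: [0.707, 0.707, 0.002, 0.001]
ft_force: [1.0, -0.1, -1.5]
grip_width: 0.0856
grasp_force: 0.0
```

{"fn": "jog_arm", "kwargs": {"deltas": [{"delta_pos": [0,-0.15,0],"yaw": 0,"fingers": 1},{"delta_pos": [0,-0.3,0],"yaw": 0,"fingers": 1},{"delta_pos": [0,-0.45,0],"yaw": 0,"fingers": 1},{"delta_pos": [0,-0.6,0],"yaw": 0,"fingers": 1},{"delta_pos": [0,-0.7,0],"yaw": 0,"fingers": 1},{"delta_pos": [0,-0.7,0],"yaw": 0,"fingers": 1},{"delta_pos": [0,-0.7,0],"yaw": 0,"fingers": 1}]}}

```text
clock: 28.15
eef_pos: [0.4302, 0.1523, 0.2022]
tool_rot: [0.707, 0.707, -0.001, -0.0]
ft_force: [1.5, 0.3, 0.9]
grip_width: 0.0856
grasp_force: 0.0
```

Run:
```python
from h import *
c=cam('scene'); save(c,'s4.png')
for n in ('scene','top'):
    W=cam(n)['W']; x,y,z=W[...,0],W[...,1],W[...,2]
    m=(x>.57)&(x<.72)&(abs(y)<.22)&(z>.045)&(z<.14)
    k,l,st,_=cv2.connectedComponentsWithStats(m.astype(np.uint8))
    for i in range(1,k):
        if st[i,4]<60: continue
        p=W[l==i]; t=p[p[:,2]>p[:,2].max()-.02]
        q,r=cv2.minEnclosingCircle(t[:,:2].astype(np.float32)); print(n,p[:,2].max().round(3),np.round(q,4),round(r,4))
```

```text
scene 0.087 [ 0.6344 -0.1192] 0.028
scene 0.104 [ 0.6393 -0.0277] 0.0332
scene 0.113 [0.6397 0.0625] 0.024
scene 0.099 [0.6424 0.1527] 0.0283
top 0.101 [0.6404 0.1522] 0.0281
top 0.106 [ 0.6373 -0.0284] 0.0328
top 0.115 [0.6382 0.0621] 0.0237
top 0.089 [ 0.6337 -0.1199] 0.0273
```

View pics/s4.png

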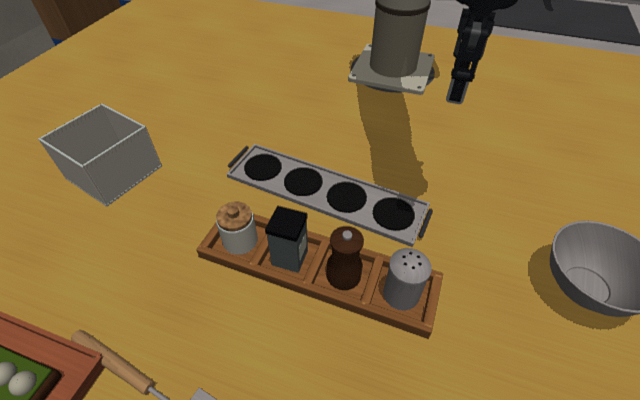

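All four stand upright and centred in their pockets: pot (237,228), tin (288,240), mill (345,258), dredger (408,278). Their tops are about 4 mm lower than at the start, as they should be on the pocket floor, and the arm is clear.

```bash
python3 -c "
from workcell import bot; print(bot.job_done())"
```

```text
the job is handed in; nothing more can be done
None
```

The four containers stand upright in the caddy in mirrored order (pot, tin, mill, dredger from the right-hand pocket leftwards, seen from the robot), and I handed the job in at about 28 s of the 104 s; no verdict was returned.

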